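Fetch the mailing tube out of the half-extending drawer

ROBOT

A 6-joint arm with a two-finger parallel gripper is mounted at the origin on the work surface. World frame = base frame: x ahead of the robot, y to its left, z up, the work surface at z = 0. Lengths are in mm, angles in rad, forces in N, time in s.
With the tool pointing down it reaches from about 275 to 750 mm from the base axis. Payload 10.2 kg.
Tool frame: the origin (TCP) lies midway between the tips of the shut fingers; the grasp point (between the pads) lies 19 mm behind it; z points along the fingers, y is the direction in which the jaws open and shut (so a half turn about z gives the same grasp; the last joint's range is limited). The gripper opens to 85 mm and grips with 20 to 120 N. Pads are 22 mm wide; open, the fingers measure 114 mm over their backs; the gripper's body (76 mm by 85 mm) begins 54 mm behind the grasp point. The pads swing forward as they close: fully open they stand 13 mm farther back than shut.
Start: joints at [-1.437, 0.313, 1.498, -0, 1.331, -0.223], TCP at [183.358, -491.946, 205.194] pointing down, gripper open.
Joint ranges: [-2.94, 2.94], [-0.97, 2.17], [0.19, 2.56], [-1.23, 4.37], [0.02, 3.11], [-2.88, 2.88]. Speed limits (rad/s): [2.39, 2.39, 3.01, 3.14, 3.14, 3.14].

INTERFACE

Orientations are given as a unit quaternion [w, x, y, z].
In Python, from rig import sense, optics, ctrl gives the robot as it stands.
- The arm moves only by the tool play_rows, never from a script. Its argument "plan" is a list of rows, each a list of 7 numbers: the shift along the world's x, y, z in mm, then the turn, a rotation vector about the world's x, y, z in rad, then the opening, from -1 (shut) to 1 (fully open), so that 0 is half open. A call has 1 to 5 rows; each row shifts and turns the pose as measured when the row begins; what a row does not reach is not made up. A row lasts 1/12 s, in which the tool goes at most 41.7 mm and 7.16 degrees, less where a joint would pass 70% of its speed; a pose out of reach is approached as far as the arm can. A call is refused whole if a number of a shift passes 41.7 or a number of a turn 0.125, either way. A call with a gripper value outside its range is refused whole. The fingers move at their own pace and stop on an object; "grip_force" is the grip in N (left out, the last holds). Time passes only in rows, so rows that do not move let the fingers close. It gives the time, the measured TCP pose, the force and the opening at its end, in the units of the state.
- sense(): the state, without advancing time (a new reading comes with each control period).
- optics.capture(name): name is "scene" or "top" or "wrist"; returns a dict with "img" (480x640x3 uint8, blue, green, red), "fx", "fy", "cx", "cy" (pixels), "world_to_cam" (4x4, takes a point from world to camera coordinates). Camera axes: x right, y up, looking along -z (the intrinsics and any distortion apply to the point x, -y, -z); pixel columns grow to the right and rows downward; lengths in mm; the calibration is good to about 2 mm. A picture is of the moment at which its call begins. There is no depth.
- ctrl.finish_job(): hands the job in, once; it reports no verdict.
The state is a dict: "time_s": time; "joints": joint angles; "dq": joint speeds; "tau": joint torques, N m; "eef_pos": TCP position; "ee_rot": TCP orientation; "force": force on the tool from outside, world axes, zero at the start; "wrist_torque": the same for the moment, N m; "grip_width": opening from 0.0 (shut) to 1.0 (fully open).
Only numpy, scipy, OpenCV 4.12 (cv2) and the standard library are available. Lean on these libraries where they do the work, as an engineer would, in place of code of your own. Each camera call takes 0.05 s, during which the arm holds its last target. There are 200 camera calls.

TASK

Pull the cabinet's upper drawer out to its stop; it does not come all the way, and the mailing tube lying in it is longer than the gap. Take hold of the tube, tilt its front end up and draw it out slantwise from under the cabinet's top without forcing it, and finish holding the whole tube still in the gripper, well clear above the top of the cabinet (a good 5 cm). Leave the drawer open with the staples carton in it, and do not disturb the other things on the table and the cabinet.

Things in the scene. Friction and masses are not known exactly. Their poses are not given: they have to be found in the camera images.
- cabinet: Fixed grey steel drawer cabinet, 400 deep (x) x 270 wide (y) x 204 mm high. Origin: centre of its underside on the table. Front edge at its x = -200 mm. The deep upper drawer slides out along its -x; the shallow lower one does not open. The top panel, 12 mm thick, underside 192 mm above the table, covers the full depth: what is not pulled out lies under it.
- drawer (a joint): How far the upper drawer is pulled out, m: 0 shut, 0.22 at its stop, where 140 mm of the drawer's inside still lies under the cabinet's top. It starts ajar and slides with about 3 N of friction, staying where it is left.
- drawer_handle (a point): Middle of the upper drawer's steel bow handle: a level bar 10 mm thick, 120 mm long along the cabinet's y, 40 mm in front of the drawer's front, 152 mm above the table, on a post at each end. Moves with the drawer; axes as the cabinet's. The drawer's front is 18 mm thick, 264 mm wide, its top edge 177 mm above the table.
- drawer_in (a point): Centre of the drawer's inner floor, 72 mm above the table; moves with the drawer; axes as the cabinet's. The inside is 360 mm long (x), 230 mm wide (y); the sides and back are 3 mm thick and rise 45 mm above the floor, the front 105 mm.
- tube: Cardboard mailing tube with white end caps, 310 mm long, about 0.14 kg, loose in the upper drawer, roughly along it. The round part is 38 mm in diameter; the caps are square, 42 x 42 mm, 14 mm long. Origin: middle of its length, on its underside, 21 mm below its axis; x runs along the tube towards the drawer's back, z up as it lies.
- tube_front_end (a point): Centre of the tube's end face nearer the drawer's front; axes as the tube's.
- tube_back_end (a point): Centre of the tube's end face nearer the drawer's back; axes as the tube's.
- staples_box: Closed carton of staples, 56 x 36 x 30 mm high, loose in the upper drawer beside the tube; stays in the drawer. Origin: centre of its underside.
- calculator: Bystander: black desk calculator, 150 x 100 x 24 mm, lying on the cabinet's top behind its middle. Origin: centre of its underside.
- stapler: Bystander: black stapler, 150 x 36 x 54 mm high, on the table. Origin: centre of its underside.
- hole_punch: Bystander: two-hole paper punch, 105 x 130 x 66 mm high, on the table. Origin: centre of its underside.
- tape_dispenser: Bystander: black tape dispenser, 160 x 62 x 98 mm high, on the table. Origin: centre of its underside.
- mug: Bystander: white mug, 82 mm across, 95 mm high, on the table. Origin: centre of its underside.
- stamp: Bystander: rubber stamp with a turned wooden handle, 55 x 30 x 80 mm high, on the table. Origin: centre of its underside.

How it is judged:
By the outcome, as a careful person would: the job done as asked, in the order asked, and still so for the second after the job is handed in, while the arm keeps its last pose, push and grip.
It also fails if it takes over 48 s, if anything falls off the work surface, if the arm or the gripper's body presses on something with over 40 N, if the wrist force passes 120 N, or if a joint passes its speed limit or range.

## Working session

There is one attempt and no reset: what is moved stays moved. The work goes in short steps, Python scripts to look and compute and a tool call to move; the robot and the scene stay as the last step left them, time stands still between calls to the robot, and variables do not carry over. Pictures are saved under pics/ and viewed, about 8 in all and at most 12, crops included, and the job is handed in when it is done.

Besides the shell and the picture viewer there is one more tool, called after "Call:" as a command line: name --pt "numbers of a row" for each row, then --argument value for the rest. play_rows: Moves the arm, as the interface text tells. Its arguments: {"type":"object","properties":{"plan":{"type":"array"},"grip_force":{"type":"number"}},"required":["plan"]}

```bash
mkdir -p pics; ls
python3 - <<'E'
from rig import sense,optics
import cv2
print(sense())
for n in("scene","top"):
    c=optics.capture(n); cv2.imwrite(f"pics/{n}0.png",c["img"]); print(n,c["fx"],c["fy"],c["cx"],c["cy"],[k for k in c]); print(c["world_to_cam"].round(4).tolist() if hasattr(c["world_to_cam"],'round') else c["world_to_cam"])
E
```

```text
pics
{'time_s': 0.0, 'joints': array([-1.43740631e+00,  3.13469695e-01,  1.49846306e+00, -5.06106627e-06,
        1.33099772e+00, -2.23415066e-01]), 'dq': array([-0.00091597, -0.0020092 , -0.00030712, -0.00034076, -0.00194401,
        0.00137724]), 'tau': array([ 2.71525607e-05, -4.12265432e+01, -2.59744996e+01, -1.23145710e-04,
        4.15379312e-03,  3.01195549e-07]), 'eef_pos': array([ 183.31216137, -491.63677251,  204.6152462 ]), 'ee_rot': array([-6.68341700e-04,  9.84128103e-01,  1.77458248e-01,  2.76438690e-05]), 'force': array([ 1.04295773, -0.03566284,  0.50180239]), 'wrist_torque': array([-0.03885218, -0.03701849,  0.0080998 ]), 'grip_width': 0.9992331772995764}
scene 480.18101539592095 480.18101539592095 323.7565790437615 237.75220378014208 ['img', 'fx', 'fy', 'cx', 'cy', 'world_to_cam']
[[-0.6329, 0.7742, -0.0001, 298.732], [-0.7161, -0.5854, 0.3802, 340.1243], [0.2943, 0.2407, 0.9249, -1446.6608], [0.0, 0.0, 0.0, 1.0]]
top 476.67193191173334 476.67193191173334 318.2877195364593 237.6372490188738 ['img', 'fx', 'fy', 'cx', 'cy', 'world_to_cam']
[[-0.0096, -0.9999, 0.0046, 35.7127], [0.9893, -0.0088, 0.1458, -537.2992], [-0.1457, 0.0059, 0.9893, -1216.2064], [0.0, 0.0, 0.0, 1.0]]
```

View pics/scene0.png

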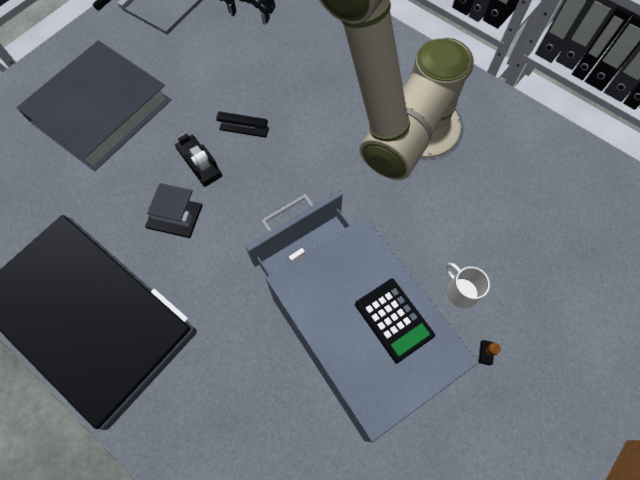

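View pics/top0.png

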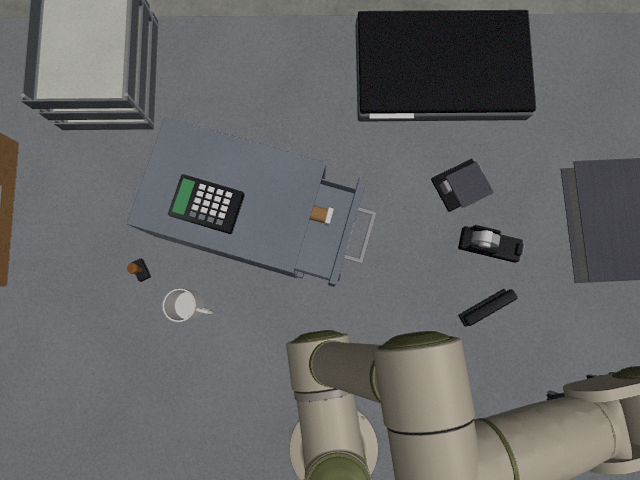

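```bash
cat > h.py <<'E'
import numpy as np, cv2
from scipy.optimize import least_squares
from scipy.spatial.transform import Rotation as R
from rig import sense,optics
CAL={"scene":(480.181,323.7566,237.7522,np.array([[-0.6329,0.7742,-0.0001,298.732],[-0.7161,-0.5854,0.3802,340.1243],[0.2943,0.2407,0.9249,-1446.6608]])),
"top":(476.672,318.2877,237.6372,np.array([[-0.0096,-0.9999,0.0046,35.7127],[0.9893,-0.0088,0.1458,-537.2992],[-0.1457,0.0059,0.9893,-1216.2064]]))}
def proj(n,P,cal=None):
    f,cx,cy,M=cal or CAL[n]; p=M[:,:3]@np.asarray(P,float)+M[:,3]
    return np.array([cx+f*p[0]/-p[2], cy-f*p[1]/-p[2]])
def ray(n,u,z,cal=None):
    f,cx,cy,M=cal or CAL[n]; d=M[:,:3].T@np.array([(u[0]-cx)/f,-(u[1]-cy)/f,-1]); o=-M[:,:3].T@M[:,3]
    return o+d*(z-o[2])/d[2]
def calof(c): return (c["fx"],c["cx"],c["cy"],np.asarray(c["world_to_cam"])[:3])
def cab(p,q):
    x,y,a=p[:3]; return np.array([x+np.cos(a)*q[0]-np.sin(a)*q[1], y+np.sin(a)*q[0]+np.cos(a)*q[1], q[2]])
def uncab(p,w):
    x,y,a=p[:3]; dx,dy=w[0]-x,w[1]-y; return np.array([np.cos(a)*dx+np.sin(a)*dy,-np.sin(a)*dx+np.cos(a)*dy,w[2]])
E
python3 - <<'E'
from h import *
ob=[("top",(-200,-135,204),(326,163)),("top",(200,-135,204),(165,118)),("top",(200,135,204),(128,224)),("top",(-200,135,204),(297,273)),
("scene",(-200,-135,204),(268,282)),("scene",(-200,135,204),(362,220)),("scene",(200,135,204),(478,360)),("scene",(200,-135,204),(372,435))]
hb=[("top",-60,(375,210)),("top",60,(360,262)),("scene",-60,(264,222)),("scene",60,(308,197))]
def f(p):
    return np.concatenate([proj(n,cab(p,q))-u for n,q,u in ob]+[proj(n,cab(p,(-240-p[3],y,152)))-u for n,y,u in hb])
r=least_squares(f,[560,150,1.3,0.05],loss="soft_l1",x_scale=[1,1,.01,.01]);p=r.x
print(p);print(f(p).reshape(-1,2).round(1).tolist())
w=ray("top",(329,215),110);print("cap top",w,uncab(p,w)); w=ray("scene",(297,254),110);print(w,uncab(p,w))
for y in(-60,0,60): print(cab(p,(-240-p[3],y,152)))
for n,pix in(("top",(209,203)),("top",(140,269)),("top",(180,305)),("top",(462,185)),("top",(490,243)),("top",(488,307))): print(pix,ray(n,pix,0).round(0))
E
```

```text
[619.20577245 239.2923282    1.28323529  95.19233413]
[[1.2, -1.0], [-0.3, -1.0], [-1.0, 1.0], [-2.3, 0.0], [-4.5, -6.3], [1.2, -7.1], [0.0, -1.0], [0.0, 4.4], [-2.9, 2.3], [-0.9, -2.1], [-0.8, -0.6], [-3.3, -0.6]]
cap top [584.20897794   3.82570219 110.        ] [-235.72359148  -33.22192062  110.        ]
[583.27435506   6.68723453 110.        ] [-233.24463046  -31.51410343  110.        ]
[581.6767542  -99.15334491 152.        ]
[524.14044716 -82.13648941 152.        ]
[466.60414011 -65.1196339  152.        ]
(209, 203) [642. 329.   0.]
(140, 269) [463. 510.   0.]
(180, 305) [366. 400.   0.]
(462, 185) [ 687. -368.    0.]
(490, 243) [ 525. -436.    0.]
(488, 307) [ 353. -420.    0.]
```

Call:
play_rows --pt "24 29 1 0 0 -0.046 -0.2" --pt "24 29 1 0 0 -0.046 -0.2" --pt "24 29 1 0 0 -0.046 -0.2" --pt "24 29 1 0 0 -0.046 -0.2" --pt "24 29 1 0 0 -0.046 -0.2" --grip_force 40

```text
time_s: 0.52
eef_pos: [302.2, -344.3, 207.0]
ee_rot: [-0.003, 0.999, 0.054, -0.001]
force: [1.0, -0.7, 0.3]
grip_width: 0.398
```

Call:
play_rows --pt "24 29 1 0 0 -0.046 -0.2" --pt "24 29 1 0 0 -0.046 -0.2" --pt "24 29 1 0 0 -0.046 -0.2" --pt "24 29 1 0 0 -0.046 -0.2" --pt "24 29 1 0 0 -0.046 -0.2"

```text
time_s: 0.93
eef_pos: [425.8, -190.3, 211.5]
ee_rot: [-0.003, 0.998, -0.068, -0.001]
force: [-0.7, -1.0, 0.2]
grip_width: 0.402
```

Call:
play_rows --pt "24 27 0 0 0 -0.038 -0.2" --pt "24 27 0 0 0 -0.038 -0.2" --pt "24 27 0 0 0 -0.038 -0.2" --pt "24 24 0 0 0 -0.038 -0.2" --pt "0 0 0 0 0 0 -0.2"

```text
time_s: 1.35
eef_pos: [527.5, -73.3, 210.6]
ee_rot: [-0.004, 0.989, -0.146, -0.001]
force: [0.4, 0.4, -0.2]
grip_width: 0.401
```

Run:
```python
from h import *
s=sense();print(s["eef_pos"],s["ee_rot"],s["joints"])
c=optics.capture("wrist");cv2.imwrite("pics/w1.png",c["img"]);cal=calof(c);np.save("w1.npy",np.array(cal,dtype=object),allow_pickle=True)
p=[619.2,239.3,1.2832]
for y in(-60,0,60):
  print(proj(0,cab(p,(-335.2,y,152)),cal))
```

```text
[527.46975338 -73.33855257 210.60867172] [-0.0041126   0.98927314 -0.14601541 -0.00111711] [-0.36240586  0.32695666  1.46421967  0.00773624  1.35436682  1.49979552]
[335.88099769 164.23184533]
[335.10136616 246.89028957]
[334.43876104 317.14130652]
```

View pics/w1.png

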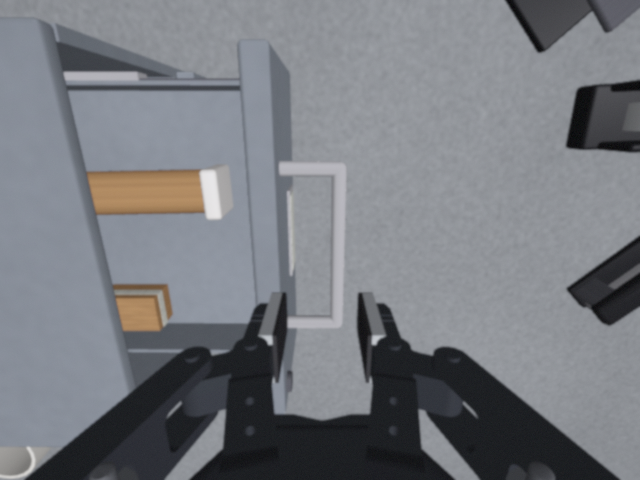

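Call:
play_rows --pt "-2 -7 -5 0 0 -0.006 -0.2" --pt "-1 -3 -30 0 0 0 -0.2" --pt "0 0 -33 0 0 0 -0.2" --pt "0 0 -8 0 0 0 -0.2" --pt "0 0 0 0 0 0 -0.2"

```text
time_s: 1.82
eef_pos: [520.1, -90.0, 131.8]
ee_rot: [-0.003, 0.989, -0.15, -0.001]
force: [-0.2, 0.4, 0.3]
grip_width: 0.399
```

Call:
play_rows --pt "0 0 0 0 0 0 -1" --pt "0 0 0 0 0 0 -1" --pt "0 0 0 0 0 0 -1" --pt "0 0 0 0 0 0 -1"

```text
time_s: 2.15
eef_pos: [520.5, -92.9, 135.8]
ee_rot: [-0.002, 0.989, -0.151, 0.001]
force: [0.2, 0.0, -0.4]
grip_width: 0.001
```

Run:
```python
from h import *
s=sense();print(s["eef_pos"],s["force"])
c=optics.capture("wrist");t=optics.capture("top")["img"]
a=np.hstack([cv2.resize(c["img"],(400,300)),cv2.resize(t[150:300,250:450],(400,300))]);cv2.imwrite("pics/w2.png",a)
```

```text
[520.45957503 -92.89254401 135.78229828] [ 0.15520385  0.01190322 -0.39924064]
```

View pics/w2.png

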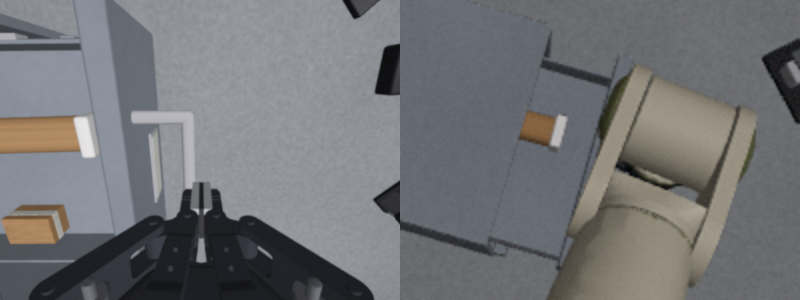

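Run:
```python
from h import *
c=optics.capture("wrist");cal=calof(c);p=[619.2,239.3,1.2832]
s=sense();print(s["eef_pos"],uncab(p,s["eef_pos"]))
for u in((301,220),(301,260)): w=ray(0,u,157,cal);print(w,uncab(p,w))
print(proj(0,s["eef_pos"],cal))
```

```text
[520.31552107 -92.55050139 135.25945812] [-346.26927858    0.69437643  135.25945812]
[564.04462147 -96.14350994 157.        ] [-337.3110406   -42.25785174  157.        ]
[544.81017433 -89.71596984 157.        ] [-336.60330389  -21.99023378  157.        ]
[321.65249765 281.81200836]
```

Call:
play_rows --pt "0 0 20 0 0 0 -1" --pt "0 0 18 0 0 0 -0.5" --pt "3 9 0 0 0 0 -0.1" --pt "0 0 0 0 0 0 -0.1" --pt "0 0 0 0 0 0 -0.1"

```text
time_s: 2.72
eef_pos: [523.3, -82.1, 174.2]
ee_rot: [-0.003, 0.989, -0.15, 0.0]
force: [-0.7, -0.3, 0.5]
grip_width: 0.45
```

Call:
play_rows --pt "0 0 0 0 0 0 -0.1"

```text
time_s: 2.8
eef_pos: [523.1, -81.7, 173.5]
ee_rot: [-0.003, 0.989, -0.15, -0.0]
force: [0.1, 0.2, 0.4]
grip_width: 0.451
```

Call:
play_rows --pt "0 -1 -15 0 0 0 -0.1" --pt "0 0 -15 0 0 0 -0.1" --pt "0 0 -8 0 0 0 -0.1" --pt "0 0 0 0 0 0 -0.1"

```text
time_s: 3.13
eef_pos: [522.3, -82.2, 131.7]
ee_rot: [-0.003, 0.989, -0.15, -0.002]
force: [-0.6, 0.2, -0.5]
grip_width: 0.448
```

Call:
play_rows --pt "0 0 0 0 0 0 -1" --pt "0 0 0 0 0 0 -1" --pt "0 0 0 0 0 0 -1" --pt "0 0 0 0 0 0 -1"

```text
time_s: 3.47
eef_pos: [522.4, -82.4, 132.2]
ee_rot: [-0.003, 0.989, -0.15, -0.002]
force: [-0.5, 0.1, -0.4]
grip_width: -0.002
```

Run:
```python
from h import *
c=optics.capture("wrist");cv2.imwrite("pics/w3.png",c["img"][100:480,100:560])
```

```text
(no output)
```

View pics/w3.png

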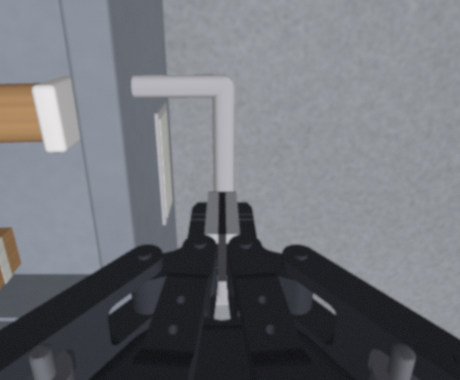

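Call:
play_rows --pt "-2 -8 0 0 0 0 -1" --pt "-2 -8 0 0 0 0 -1" --pt "-2 -8 0 0 0 0 -1"

```text
time_s: 3.77
eef_pos: [516.6, -107.3, 133.3]
ee_rot: [-0.003, 0.989, -0.149, -0.001]
force: [-0.3, 0.7, -0.1]
grip_width: 0.003
```

Run:
```python
from h import *
s=sense();print(s["eef_pos"],s["force"],s["grip_width"])
c=optics.capture("wrist");t=optics.capture("scene")["img"]
cv2.imwrite("pics/w4.png",np.hstack([cv2.resize(c["img"][100:480,100:560],(400,330)),cv2.resize(t[150:282,220:380],(400,330))]))
```

```text
[ 516.57438503 -107.29877552  133.25091835] [-0.3254825   0.74437799 -0.12556577] 0.0030935946770297477
```

View pics/w4.png

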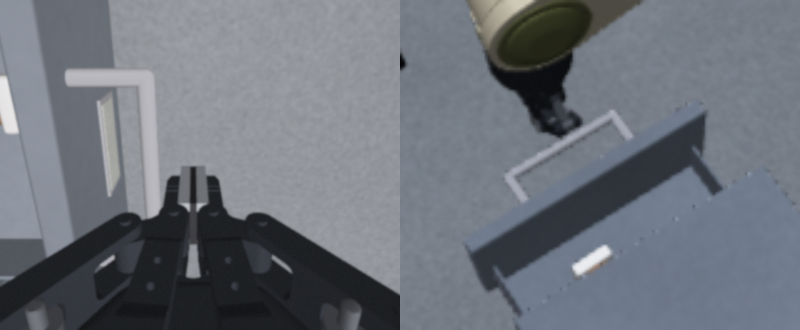

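Run:
```python
from h import *
s=sense();e=s["eef_pos"];c=optics.capture("scene");cs=calof(c)
for dz in(0,20,40):print(dz,proj(0,e+[0,0,dz],cs))
p=[619.2,239.3,1.2832]
for z in(120,152):print(z,[proj(0,cab(p,(-337,y,z)),cs).round(1).tolist() for y in(-60,60)])
w=calof(optics.capture("wrist"))
print("wrist cam pos",-w[3][:,:3].T@w[3][:,3],w[0],proj(0,e,w))
# triangulate bar corner (-y end): wrist px, scene px
up=np.array([100+145*460/400,100+78*380/330]);us=np.array([264,221.])
r=least_squares(lambda P:np.r_[proj(0,P,w)-up,proj(0,P,cs)-us],[560,-100,150]);print("bar corner",r.x,r.fun,uncab(p,r.x))
```

```text
0 [278.94685894 204.01507468]
20 [278.24281851 200.38893331]
40 [277.51633437 196.64719622]
120 [[264.3, 226.2], [304.8, 201.7]]
152 [[262.8, 220.9], [304.3, 195.9]]
wrist cam pos [ 597.62877796 -133.18363544  303.68358101] 330.61838862523393 [323.02774614 281.60054089]
bar corner [577.67050407 -99.16995974 149.45643447] [-0.0078724  -0.09739012  0.39470487 -0.32110834] [-336.34823373  -56.18254484  149.45643447]
```

Run:
```python
from h import *
s=sense();e=s["eef_pos"]
c=optics.capture("scene");cs=calof(c);w=optics.capture("wrist");cw=calof(w)
def draw(c,cal,x0,y0,W,H,k):
    im=cv2.resize(c["img"][y0:y0+H,x0:x0+W],None,fx=k,fy=k,interpolation=cv2.INTER_CUBIC)
    for q,col in((e,(0,0,255)),(e+[0,0,19],(0,255,255)),(e+[0,0,73],(0,255,0))):
        u=(proj(0,q,cal)-[x0,y0]+.5)*k;cv2.circle(im,tuple(int(v) for v in u),3,col,-1)
    return im
a=draw(c,cs,245,165,80,75,5);b=draw(w,cw,230,190,187,175,400/187)
h=min(a.shape[0],b.shape[0]);cv2.imwrite("pics/w5.png",np.hstack([a[:h],b[:h]]))
```

```text
(no output)
```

View pics/w5.png

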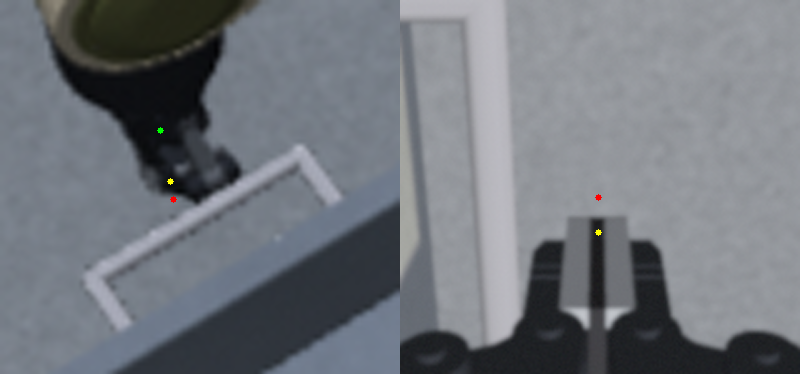

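Run:
```python
from h import *
s=sense();e=s["eef_pos"];cs=calof(optics.capture("scene"));w=calof(optics.capture("wrist"))
p=[619.2,239.3,1.2832]
for us in((285,205),(287,203),(283,205)):
  r=least_squares(lambda P:np.r_[proj(0,P,w)-[322.1,291.5],proj(0,P,cs)-us],e);print(us,r.x-e,r.fun.round(2),uncab(p,r.x)-uncab(p,e))
print(w[3]);print(R.from_quat(s["ee_rot"][[1,2,3,0]]).as_matrix())
M=w[3];T=R.from_quat(s["ee_rot"][[1,2,3,0]]).as_matrix();print("cam in tool",T.T@(-M[:,:3].T@M[:,3]-e), (T.T@M[:,:3].T).round(3))
```

```text
(285, 205) [-14.76067995   4.57704803 -17.28721585] [-0.07 -0.11  0.17 -0.51] [  0.20222277  15.45270679 -17.28721585]
(287, 203) [-18.01703231   5.37529544 -22.83962637] [ 0.26  0.4  -0.59  1.75] [  0.04402677  18.80173705 -22.83962637]
(283, 205) [-10.35364554   3.23615407  -8.83669789] [-0.15 -0.23  0.37 -1.08] [ 0.16644833 10.84633413 -8.83669789]
[[-2.93454264e-01 -9.55959390e-01 -5.12251213e-03  5.08009269e+01]
 [ 9.02801280e-01 -2.75366010e-01 -3.30338326e-01 -4.75829745e+02]
 [ 3.14379459e-01 -1.01563801e-01  9.43848690e-01 -4.87901227e+02]]
[[ 0.95562598 -0.29458034 -0.00118543]
 [-0.29456864 -0.9556119   0.00593461]
 [-0.00288104 -0.00532208 -0.99998169]]
cam in tool [  84.65970612   -0.27697816 -170.81406395] [[ 0.001  0.945  0.328]
 [ 1.    -0.001 -0.001]
 [-0.     0.328 -0.945]]
```

Call:
play_rows --pt "2 8 8 0 0 0 -1" --pt "2 8 0 0 0 0 -1" --pt "2 6 0 0 0 0 -1" --pt "0 0 0 0 0 0 -1" --pt "0 0 0 0 0 0 -1"

```text
time_s: 4.58
eef_pos: [523.7, -80.5, 142.2]
ee_rot: [-0.003, 0.989, -0.148, -0.001]
force: [0.7, -0.3, 0.2]
grip_width: -0.003
```

Call:
play_rows --pt "0 0 -4 0 0 0 -1" --pt "0 0 -4 0 0 0 -1" --pt "0 0 0 0 0 0 -1"

```text
time_s: 4.83
eef_pos: [523.6, -80.2, 133.3]
ee_rot: [-0.003, 0.989, -0.148, -0.001]
force: [-0.7, -0.4, -1.1]
grip_width: 0.004
```

Call:
play_rows --pt "0 0 -4 0 0 0 -1" --pt "0 0 0 0 0 0 -1"

```text
time_s: 5.0
eef_pos: [524.1, -80.7, 130.9]
ee_rot: [-0.003, 0.989, -0.148, 0.0]
force: [-1.0, 0.3, 1.4]
grip_width: -0.002
```

Call:
play_rows --pt "0 0 -4 0 0 0 -1" --pt "0 0 0 0 0 0 -1"

```text
time_s: 5.17
eef_pos: [524.7, -81.3, 131.5]
ee_rot: [-0.002, 0.989, -0.148, 0.002]
force: [0.2, -0.5, -0.8]
grip_width: 0.0
```

Call:
play_rows --pt "0 0 -4 0 0 0 -1" --pt "0 0 0 0 0 0 -1"

```text
time_s: 5.33
eef_pos: [525.6, -82.0, 131.4]
ee_rot: [-0.001, 0.989, -0.148, 0.004]
force: [-0.4, 0.1, 0.0]
grip_width: 0.0
```

Run:
```python
from h import *
s=sense();print(s["eef_pos"],s["tau"].round(2),s["force"],s["wrist_torque"])
```

```text
[525.62207615 -82.01956597 131.35183405] [-6.000e-02 -4.326e+01 -2.430e+01 -3.000e-02  1.200e-01  0.000e+00] [-0.36074311  0.07161633  0.04520786] [ 0.0040703  -0.02181427  0.00309179]
```

Call:
play_rows --pt "0 0 12 0 0 0 -1" --pt "0 0 4 0 0 0 -0.1" --pt "0 0 0 0 0 0 -0.1" --pt "0 0 0 0 0 0 -0.1"

```text
time_s: 5.67
eef_pos: [525.4, -82.6, 147.1]
ee_rot: [-0.001, 0.989, -0.148, 0.004]
force: [0.5, 0.1, 0.9]
grip_width: 0.42
```

Run:
```python
from h import *
s=sense();print(s["eef_pos"],uncab([619.2,239.3,1.2832],s["eef_pos"]),s["tau"].round(2),s["force"],s["wrist_torque"])
```

```text
[525.35683488 -82.63445716 147.14943292] [-335.33054266   -1.3272157   147.14943292] [ 4.000e-02 -4.319e+01 -2.489e+01  1.000e-02  2.000e-02  0.000e+00] [0.50180526 0.14048727 0.93600547] [-0.05743167  0.01741819  0.01026569]
```

Call:
play_rows --pt "0 -1 -15 0 0 0 -0.1" --pt "0 0 -12 0 0 0 -0.1" --pt "0 0 -8 0 0 0 -0.1" --pt "0 0 0 0 0 0 -0.1"

```text
time_s: 6.0
eef_pos: [524.8, -83.7, 108.8]
ee_rot: [-0.001, 0.989, -0.149, 0.004]
force: [-0.3, 0.0, 0.5]
grip_width: 0.451
```

Call:
play_rows --pt "0 0 0 0 0 0 -1" --pt "0 0 0 0 0 0 -1" --pt "0 0 0 0 0 0 -1" --pt "0 0 0 0 0 0 -1"

```text
time_s: 6.33
eef_pos: [524.5, -83.8, 108.5]
ee_rot: [-0.001, 0.989, -0.149, 0.003]
force: [0.9, -0.8, -5.8]
grip_width: 0.102
```

Call:
play_rows --pt "-4 -14 0 0 0 0 -1" --pt "-4 -14 0 0 0 0 -1" --pt "-4 -14 0 0 0 0 -1" --pt "-4 -14 0 0 0 0 -1" --pt "-4 -14 0 0 0 0 -1"

```text
time_s: 6.75
eef_pos: [504.5, -149.4, 108.5]
ee_rot: [-0.006, 0.989, -0.146, 0.003]
force: [1.9, 3.8, -2.5]
grip_width: 0.094
```

Call:
play_rows --pt "-4 -14 0 0 0 0 -1" --pt "-4 -14 0 0 0 0 -1" --pt "-3 -10 0 0 0 0 -1" --pt "-3 -10 0 0 0 0 -1"

```text
time_s: 7.08
eef_pos: [489.9, -197.4, 108.5]
ee_rot: [-0.008, 0.989, -0.147, 0.003]
force: [2.5, 3.7, -4.2]
grip_width: 0.099
```

Call:
play_rows --pt "-3 -9 0 0 0 0 -1" --pt "-3 -9 0 0 0 0 -1" --pt "-2 -7 0 0 0 0 -1" --pt "-2 -7 0 0 0 0 -1"

```text
time_s: 7.42
eef_pos: [485.4, -211.8, 108.5]
ee_rot: [-0.029, 0.989, -0.148, 0.006]
force: [18.6, 44.1, 2.5]
grip_width: 0.094
```

Call:
play_rows --pt "-2 -7 0 0 0 0 -1" --pt "-2 -7 0 0 0 0 -1" --pt "0 0 0 0 0 0 -1"

```text
time_s: 7.67
eef_pos: [486.3, -208.9, 108.6]
ee_rot: [-0.046, 0.988, -0.145, 0.008]
force: [-1.7, -5.5, -3.5]
grip_width: 0.097
```

Call:
play_rows --pt "0 0 0 0 0 0 -0.2" --pt "0 0 0 0 0 0 -0.1" --pt "0 0 0 0 0 0 -0.1" --pt "0 0 25 0 0 0 -0.1" --pt "0 0 30 0.06 0 0 -0.1"

```text
time_s: 8.08
eef_pos: [483.8, -208.8, 161.6]
ee_rot: [-0.076, 0.987, -0.145, -0.001]
force: [0.1, -0.4, 0.2]
grip_width: 0.449
```

Call:
play_rows --pt "0 0 40 0 0 0.1 0.2" --pt "0 0 40 0 0 0.12 0.6" --pt "0 0 30 0 0 0.12 1" --pt "0 0 0 0 0 0.12 1" --pt "0 0 0 0 0 0.12 1"

```text
time_s: 8.5
eef_pos: [481.8, -214.7, 283.6]
ee_rot: [-0.067, 0.986, 0.15, -0.021]
force: [0.2, 0.3, -1.3]
grip_width: 0.998
```

Run:
```python
from h import *
s=sense();print(s["eef_pos"],s["ee_rot"],s["joints"])
c=optics.capture("wrist");cv2.imwrite("pics/w6.png",c["img"])
np.savez("w6.npz",M=np.asarray(c["world_to_cam"])[:3],k=[c["fx"],c["cx"],c["cy"]])
```

```text
[ 481.78255476 -214.67295786  283.57108516] [-0.06736186  0.98611055  0.15039933 -0.02069794] [-0.67483424  0.34861464  1.2539916   0.06102366  1.66619484  0.59520381]
```

View pics/w6.png

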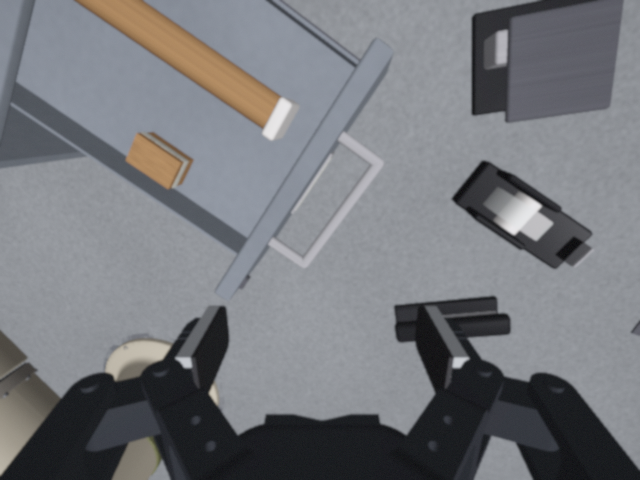

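```bash
cat >> h.py <<'E'
P0=[619.2,239.3,1.2832]
def goalrot(yaw,th=0):
    x=np.array([np.cos(yaw),np.sin(yaw),0]);z=np.array([0,0,-1.]);Rg=np.c_[x,np.cross(z,x),z]
    return R.from_rotvec(th*np.array([-np.sin(yaw),np.cos(yaw),0]))*R.from_matrix(Rg)
def rel(goal):
    s=sense();return (goal*R.from_quat(s["ee_rot"][[1,2,3,0]]).inv()).as_rotvec()
E
python3 - <<'E'
from h import *
d=np.load("w6.npz");cal=(*d["k"],d["M"])
a=ray(0,(139.7,16.3),93,cal);b=ray(0,(272,107),93,cal);f=ray(0,(285,123),93,cal)
yaw=np.arctan2(*(a-b)[1::-1]);print("tube pts",a,b,f,"yaw",yaw)
for n,u,z in(("front",(285,123),93),("barL",(376,165),152),("barR",(306,262),152),("fronttopR",(385,48),177),("fronttopL",(222,293),177),("box",(155,160),102),("box2",(183,184),102)):
    w=ray(0,u,z,cal);print(n,w.round(1),uncab(P0,w).round(1))
u=np.array([np.cos(yaw),np.sin(yaw),0]);g=f+u*45;print("grasp",g,uncab(P0,g),"back",uncab(P0,f+310*u))
print("rot",rel(goalrot(yaw)),sense()["eef_pos"])
E
```

```text
tube pts [593.60830812  40.56562843  93.        ] [ 552.03077253 -110.10318012   93.        ] [ 541.06504861 -127.32024865   93.        ] yaw 1.3015441759183122
front [ 541.1 -127.3   93. ] [-373.7  -29.1   93. ]
barL [ 537.2 -228.3  152. ] [-471.6  -54.   152. ]
barR [ 425.3 -196.   152. ] [-472.4   62.4  152. ]
fronttopR [ 619.6 -203.8  177. ] [-424.8 -126.1  177. ]
fronttopL [ 374.8 -127.   177. ] [-420.6  130.5  177. ]
box [459.3   2.9 102. ] [-272.1   86.3  102. ]
box2 [443.1 -33.  102. ] [-311.1   91.7  102. ]
grasp [553.03552592 -83.94159407  93.        ] [-328.73298541  -28.23986668   93.        ] back [-63.77757158 -23.3789327   93.        ]
rot [-0.08518802 -0.11837495  0.98942043] [ 482.1379648  -214.67657369  284.01972444]
```

Call:
play_rows --pt "8 15 -5 -0.01 -0.013 0.11 1" --pt "8 15 -10 -0.01 -0.013 0.11 1" --pt "8 15 -10 -0.01 -0.013 0.11 1" --pt "8 15 -10 -0.01 -0.013 0.11 1" --pt "8 15 -10 -0.01 -0.013 0.11 1"

```text
time_s: 8.97
eef_pos: [522.5, -143.8, 239.0]
ee_rot: [-0.025, 0.909, 0.417, -0.008]
force: [-0.1, 0.5, 0.3]
grip_width: 1.003
```

Call:
play_rows --pt "8 14 -10 -0.01 -0.013 0.11 1" --pt "8 14 -10 -0.01 -0.013 0.11 1" --pt "8 14 -10 -0.01 -0.013 0.11 1" --pt "6 10 -10 -0.01 -0.013 0.1 1" --pt "0 0 0 0 0 0 1"

```text
time_s: 9.38
eef_pos: [552.8, -89.2, 194.4]
ee_rot: [0.008, 0.796, 0.606, 0.002]
force: [-0.1, 0.1, 0.0]
grip_width: 1.002
```

Run:
```python
from h import *
s=sense();print(s["eef_pos"],s["joints"],uncab(P0,s["eef_pos"]))
print("rot",rel(goalrot(1.30)))
c=optics.capture("wrist");im=c["img"].copy();cal=calof(c)
for z in(93,79):
  u=proj(0,[*s["eef_pos"][:2],z],cal);cv2.circle(im,tuple(int(v) for v in u),4,(0,0,255),1)
cv2.imwrite("pics/w7.png",im)
np.savez("w7.npz",M=np.asarray(c["world_to_cam"])[:3],k=[c["fx"],c["cx"],c["cy"]])
```

```text
[552.80054025 -89.18991479 194.41831713] [-0.36671399  0.38965493  1.41887851 -0.00496628  1.31826204 -0.09565466] [-333.83240266  -29.50320842  194.41831713]
rot [ 0.00980144  0.01208714 -0.00094227]
```

View pics/w7.png

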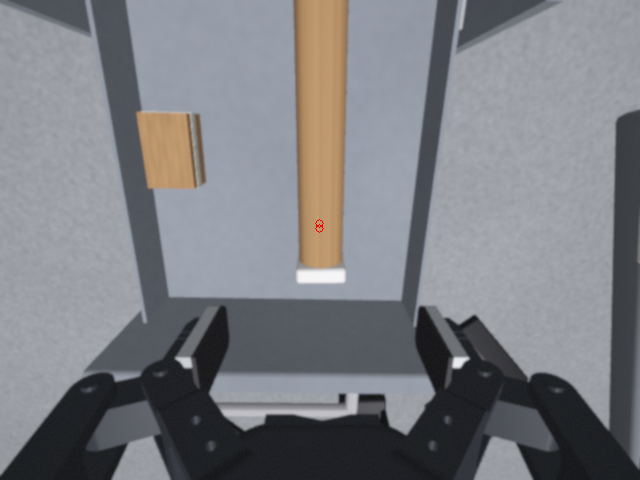

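Call:
play_rows --pt "0 0 -30 0.005 0.006 0 1" --pt "0 0 -30 0.005 0.006 0 1" --pt "0 0 -30 0 0 0 1" --pt "0 0 -25 0 0 0 1" --pt "0 0 -10 0 0 0 1"

```text
time_s: 9.85
eef_pos: [554.3, -97.0, 73.1]
ee_rot: [0.005, 0.807, 0.591, 0.003]
force: [0.6, 0.1, -0.8]
grip_width: 1.004
```

Call:
play_rows --pt "0 0 -4 0 0 0 1" --pt "0 0 0 0 0 0 1"

```text
time_s: 10.02
eef_pos: [553.6, -98.8, 68.3]
ee_rot: [0.004, 0.809, 0.588, 0.002]
force: [-0.2, 0.6, 0.2]
grip_width: 1.0
```

Call:
play_rows --pt "1 4 0 0 0 0.02 1" --pt "1 4 0 0 0 0.02 1" --pt "0 2 0 0 0 0 1" --pt "0 0 0 0 0 0 1"

```text
time_s: 10.35
eef_pos: [558.3, -89.6, 73.4]
ee_rot: [0.008, 0.797, 0.604, 0.004]
force: [-0.2, 0.0, 0.2]
grip_width: 0.999
```

Call:
play_rows --pt "0 0 -5 0 0 0 1" --pt "0 0 -5 0 0 0 1" --pt "0 0 -4 0 0 0 1" --pt "0 0 0 0 0 0 1"

```text
time_s: 10.68
eef_pos: [559.1, -89.3, 59.7]
ee_rot: [0.009, 0.797, 0.604, 0.005]
force: [-0.4, -0.8, -0.1]
grip_width: 1.002
```

Run:
```python
from h import *
s=sense();print(s["eef_pos"],s["force"],s["wrist_torque"],s["joints"],uncab(P0,s["eef_pos"]))
print("rot",rel(goalrot(1.30)))
```

```text
[559.05577147 -89.34048888  59.68591747] [-0.39690502 -0.82864458 -0.11802777] [0.00182418 0.00184048 0.03101126] [-3.64755389e-01  5.41921332e-01  1.56410740e+00 -1.40572757e-03
  1.01512774e+00 -9.09426629e-02] [-332.20250802  -35.5442376    59.68591747]
rot [0.00838456 0.01867568 0.00228699]
```

Call:
play_rows --pt "-3 1 -4 0 0 0 1" --pt "-2 1 -4 0 0 0 1" --pt "0 0 0 0 0 0 1"

```text
time_s: 10.93
eef_pos: [553.2, -87.1, 50.3]
ee_rot: [0.008, 0.797, 0.604, 0.005]
force: [-0.3, 0.6, -0.6]
grip_width: 1.0
```

Call:
play_rows --pt "0 0 0 0 0 0 -1" --pt "0 0 0 0 0 0 -1" --pt "0 0 0 0 0 0 -1" --pt "0 0 0 0 0 0 -1" --pt "0 0 0 0 0 0 -1" --grip_force 50

```text
time_s: 11.35
eef_pos: [553.4, -87.3, 50.5]
ee_rot: [0.009, 0.797, 0.604, 0.005]
force: [-0.2, -0.3, -0.9]
grip_width: 0.429
```

Run:
```python
from h import *
s=sense();print(s["eef_pos"],s["force"],s["wrist_torque"],uncab(P0,s["eef_pos"]),s["grip_width"])
print("rot",rel(goalrot(1.30)))
c=optics.capture("wrist");cv2.imwrite("pics/w8.png",c["img"])
```

```text
[553.35073595 -87.30696701  50.52331117] [-0.18936638 -0.30273371 -0.88623434] [0.05771849 0.03246149 0.04601348] [-331.87072851  -29.49671217   50.52331117] 0.4289625862722688
rot [0.00821024 0.01814168 0.00275437]
```

View pics/w8.png

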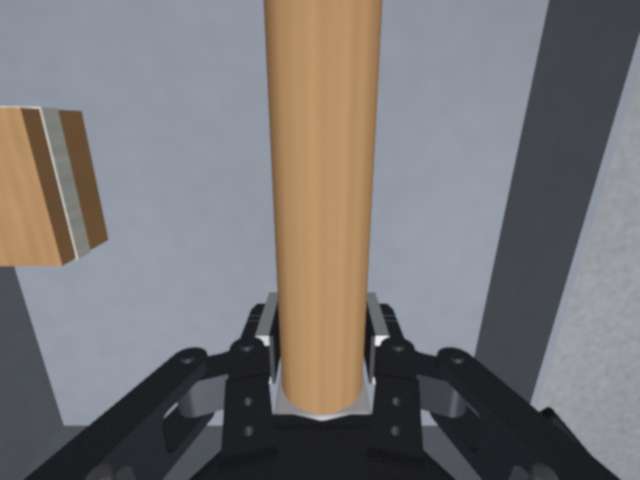

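Call:
play_rows --pt "0 0 4 0 0 0 -1" --pt "-1 -4 1 0 0 0 -1" --pt "-1 -4 0 0 0 0 -1" --pt "-1 -4 0 0 0 0 -1" --pt "0 0 0 0 0 0 -1"

```text
time_s: 11.82
eef_pos: [549.5, -100.5, 55.5]
ee_rot: [0.008, 0.797, 0.604, 0.004]
force: [-0.9, 0.4, -1.7]
grip_width: 0.426
```

Call:
play_rows --pt "0 -1 12 -0.042 0.012 0 -1" --pt "0 -1 12 -0.042 0.012 0 -1" --pt "0 -1 12 -0.042 0.012 0 -1" --pt "0 0 0 0 0 0 -1"

```text
time_s: 12.15
eef_pos: [548.2, -105.3, 91.6]
ee_rot: [0.048, 0.796, 0.602, -0.051]
force: [0.6, 1.0, -1.8]
grip_width: 0.427
```

```bash
cat >> h.py <<'E'
YW=1.30; Q0=np.array([0.009,0.797,0.604,0.005]);T0=np.array([553.35,-87.31,50.52])
def tube():
    s=sense();r=R.from_quat(s["ee_rot"][[1,2,3,0]])*R.from_quat(Q0[[1,2,3,0]]).inv()
    u=np.array([np.cos(YW),np.sin(YW),0]);v=np.array([-np.sin(YW),np.cos(YW),0])
    print("TCP",s["eef_pos"].round(1),"F",s["force"].round(1),"M",s["wrist_torque"].round(2),"g",round(s["grip_width"],3),"t",s["time_s"])
    print(" tilt about (u,v,z)",[round(float(r.as_rotvec()@a),3) for a in(u,v,[0,0,1])])
    out={}
    for n,a,z in(("Bbot",266,21.5),("Btop",266,63.5),("Fbot",-44,21.5),("Ftop",-44,63.5)):
        out[n]=uncab(P0,s["eef_pos"]+r.apply(u*a+np.array([0,0,z])));print(" ",n,out[n].round(0))
    b,f=out["Btop"],out["Ftop"];t=(-200-b[0])/(f[0]-b[0]);print(" top line z at edge",(b[2]+t*(f[2]-b[2])).round(1))
E
python3 -c "
from h import *
tube();print(sense()['joints'])"
```

```text
TCP [ 548.2 -105.3   91.6] F [ 0.6  1.  -1.8] M [-0.05  0.07  0.02] g 0.427 t 12.15
 tilt about (u,v,z) [0.006, 0.137, -0.003]
  Bbot [-84. -26.  77.]
  Btop [-78. -26. 118.]
  Fbot [-391.  -30.  119.]
  Ftop [-386.  -31.  161.]
 top line z at edge 134.9
[-0.3287728   0.50063938  1.54406013 -0.15771451  1.07961359  0.02004195]
```

Call:
play_rows --pt "0 0 12 -0.042 0.012 0 -1" --pt "0 0 12 -0.042 0.012 0 -1" --pt "0 0 12 -0.042 0.012 0 -1" --pt "0 0 12 -0.042 0.012 0 -1" --pt "0 0 0 0 0 0 -1"

```text
time_s: 12.57
eef_pos: [546.6, -105.6, 137.9]
ee_rot: [0.098, 0.787, 0.596, -0.122]
force: [0.3, 1.0, -2.0]
grip_width: 0.427
```

```bash
python3 -c "
from h import *
tube()"
```

```text
TCP [ 546.6 -105.6  137.9] F [ 0.3  1.  -2. ] M [ 0.05 -0.03 -0.05] g 0.427 t 12.5667
 tilt about (u,v,z) [0.012, 0.312, -0.004]
  Bbot [-92. -25.  77.]
  Btop [-79. -25. 117.]
  Fbot [-387.  -29.  172.]
  Ftop [-374.  -29.  212.]
 top line z at edge 155.8
```

Call:
play_rows --pt "0 0 13 -0.042 0.012 0 -1" --pt "0 0 13 -0.042 0.012 0 -1" --pt "0 0 12 -0.042 0.012 0 -1" --pt "0 0 0 0 0 0 -1"

```text
time_s: 12.9
eef_pos: [544.9, -105.9, 171.9]
ee_rot: [0.132, 0.777, 0.59, -0.174]
force: [0.2, 0.0, -1.9]
grip_width: 0.424
```

```bash
python3 -c "
from h import *
tube();print(sense()['joints'])
im=np.hstack([optics.capture('scene')['img'][130:370,200:440],optics.capture('top')['img'][100:340,150:390]])
cv2.imwrite('pics/w9.png',cv2.resize(im,(800,400)))"
```

```text
TCP [ 544.9 -105.9  171.9] F [ 0.2  0.  -1.9] M [ 0.16 -0.02 -0.04] g 0.424 t 12.9
 tilt about (u,v,z) [0.021, 0.438, -0.004]
  Bbot [-102.  -23.   78.]
  Btop [-84. -23. 116.]
  Fbot [-383.  -28.  210.]
  Ftop [-365.  -28.  248.]
 top line z at edge 170.7
[-0.18581364  0.4773993   1.42089089 -0.45580994  1.31195627  0.22123165]
```

View pics/w9.png

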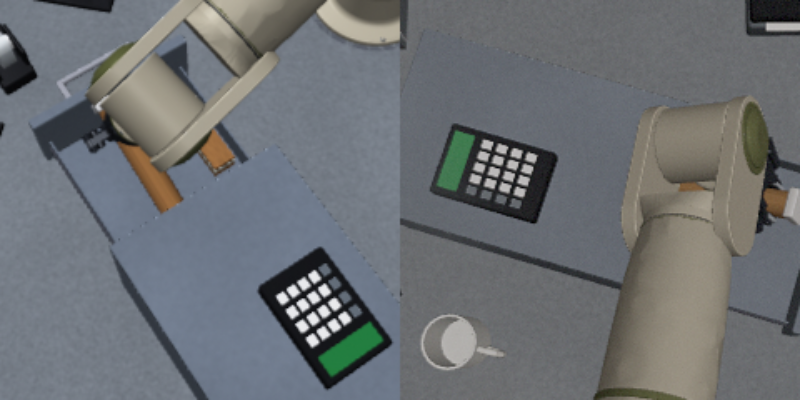

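Call:
play_rows --pt "0 0 5 0 0 0 -1" --pt "-3 -12 6 0 0 0 -1" --pt "-3 -12 6 0 0 0 -1" --pt "-3 -12 6 0 0 0 -1" --pt "0 0 0 0 0 0 -1"

```text
time_s: 13.42
eef_pos: [532.9, -144.6, 189.5]
ee_rot: [0.125, 0.778, 0.59, -0.173]
force: [0.6, -0.7, -1.8]
grip_width: 0.427
```

```bash
python3 -c "
from h import *
tube()"
```

```text
TCP [ 532.9 -144.6  189.5] F [ 0.6 -0.7 -1.8] M [ 0.18 -0.01  0.02] g 0.427 t 13.4167
 tilt about (u,v,z) [0.031, 0.428, -0.003]
  Bbot [-142.  -22.   99.]
  Btop [-124.  -23.  137.]
  Fbot [-424.  -27.  227.]
  Ftop [-406.  -28.  266.]
 top line z at edge 171.5
```

Call:
play_rows --pt "-3 -13 6 0 0 0 -1" --pt "-3 -13 6 0 0 0 -1" --pt "-3 -13 6 0 0 0 -1" --pt "-3 -13 6 0 0 0 -1" --pt "0 0 0 0 0 0 -1"

```text
time_s: 13.83
eef_pos: [519.3, -197.5, 210.5]
ee_rot: [0.121, 0.779, 0.591, -0.172]
force: [0.7, -0.8, -1.9]
grip_width: 0.426
```

```bash
python3 -c "
from h import *
tube()"
```

```text
TCP [ 519.3 -197.5  210.5] F [ 0.7 -0.8 -1.9] M [ 0.15 -0.07  0.05] g 0.426 t 13.8333
 tilt about (u,v,z) [0.036, 0.42, -0.004]
  Bbot [-196.  -24.  122.]
  Btop [-178.  -25.  160.]
  Fbot [-479.  -30.  248.]
  Ftop [-461.  -31.  286.]
 top line z at edge 169.7
```

Call:
play_rows --pt "-3 -13 6 0 0 0 -1" --pt "-3 -13 6 0 0 0 -1" --pt "-3 -13 6 0 0 0 -1" --pt "-3 -13 6 0 0 0 -1" --pt "0 0 0 0 0 0 -1"

```text
time_s: 14.25
eef_pos: [506.8, -248.1, 230.8]
ee_rot: [0.117, 0.779, 0.592, -0.17]
force: [-0.1, 0.6, -1.6]
grip_width: 0.424
```

Call:
play_rows --pt "0 0 15 0 0 0 -1" --pt "0 0 20 0 0 0 -1" --pt "0 0 20 0 0 0 -1" --pt "0 0 20 0 0 0 -1" --pt "0 0 0 0 0 0 -1"

```text
time_s: 14.67
eef_pos: [506.7, -243.1, 302.3]
ee_rot: [0.112, 0.779, 0.593, -0.169]
force: [0.9, 0.0, -0.9]
grip_width: 0.428
```

```bash
python3 -c "
from h import *
tube();print(sense()['joints'])"
```

```text
TCP [ 506.7 -243.1  302.3] F [ 0.9  0.  -0.9] M [ 0.07 -0.06 -0.  ] g 0.428 t 14.6667
 tilt about (u,v,z) [0.048, 0.404, -0.0]
  Bbot [-242.  -23.  218.]
  Btop [-225.  -25.  256.]
  Fbot [-526.  -31.  339.]
  Ftop [-510.  -33.  378.]
 top line z at edge 245.4
[-0.45699851  0.3549448   1.24914987 -0.40620224  1.4924056  -0.16399212]
```

Call:
play_rows --pt "0 0 20 0 0 0 -1" --pt "0 0 20 0 0 0 -1" --pt "0 0 20 0 0 0 -1" --pt "0 0 20 0 0 0 -1" --pt "0 0 10 0 0 0 -1"

```text
time_s: 15.08
eef_pos: [507.3, -238.0, 384.6]
ee_rot: [0.105, 0.778, 0.596, -0.17]
force: [-1.4, 0.3, -2.0]
grip_width: 0.429
```

Call:
play_rows --pt "0 0 0 0 0 0 -1" --pt "0 0 0 0 0 0 -1" --pt "0 0 0 0 0 0 -1" --pt "0 0 0 0 0 0 -1" --pt "0 0 0 0 0 0 -1"

```text
time_s: 15.5
eef_pos: [508.4, -236.0, 378.5]
ee_rot: [0.102, 0.777, 0.597, -0.17]
force: [-0.2, -0.9, -2.0]
grip_width: 0.427
```

```bash
python3 -c "
from h import *
tube();print(sense()['dq'].round(3))
im=np.hstack([optics.capture('scene')['img'][80:380,130:530],optics.capture('top')['img'][80:380,120:520]])
cv2.imwrite('pics/w10.png',im)"
```

```text
TCP [ 508.4 -236.   378.5] F [-0.2 -0.9 -2. ] M [ 0.11 -0.03  0.02] g 0.427 t 15.5
 tilt about (u,v,z) [0.065, 0.394, 0.009]
  Bbot [-233.  -20.  296.]
  Btop [-217.  -22.  335.]
  Fbot [-520.  -31.  415.]
  Ftop [-503.  -34.  454.]
 top line z at edge 327.9
[ 0.003  0.008  0.025  0.001 -0.009  0.006]
```

View pics/w10.png

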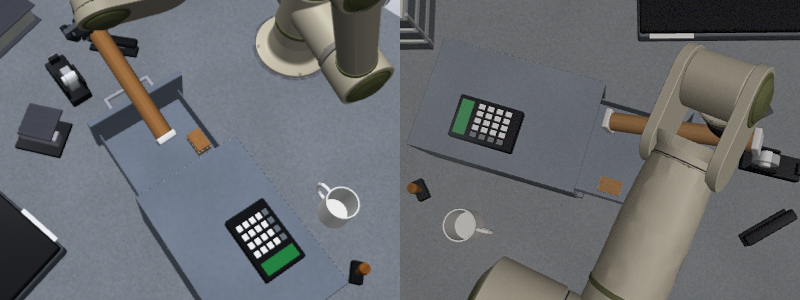

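```bash
python3 -c "
from h import *
tri=lambda a,b:least_squares(lambda P:np.r_[proj('scene',P)-a,proj('top',P)-b],[550,0,200])
r=tri((296,216),(328,201));print('cap',r.x,r.fun,uncab(P0,r.x))
for u in((236,186),(280,158)):
  w=ray('scene',u,152);print('bar',uncab(P0,w))
tube()
from rig import ctrl
if r.x[2]>280: print(ctrl.finish_job())"
```

```text
cap [573.3150456   10.79288667 318.24324412] [ 0.44577797  0.0918616   0.39433195 -0.23780538] [-232.13715021  -20.8152198   318.24324412]
bar [-455.79731687  -65.32239623  152.        ]
bar [-462.57153925   68.43585669  152.        ]
TCP [ 508.4 -236.1  378.8] F [ 0.2 -0.9 -1.1] M [ 0.13 -0.09 -0.03] g 0.424 t 15.6
 tilt about (u,v,z) [0.065, 0.394, 0.009]
  Bbot [-233.  -20.  297.]
  Btop [-217.  -22.  335.]
  Fbot [-520.  -31.  415.]
  Ftop [-503.  -34.  454.]
 top line z at edge 328.1
the job is handed in; nothing more can be done
None
```

The tube is out of the drawer and held still in the gripper, well above the cabinet's top, and the job is handed in at about 15.6 s. I pulled the drawer to its stop, tilted the tube's front end up about 25° and drew it out along its own axis. During the draw the only load the wrist showed was the tube's weight, about 2 N.

**Last checks:**
- **Height:** the tube's lowest corner is at about 297 mm, some 90 mm above the cabinet's top. Two cameras put its back end at 318 mm, which agrees.
- **Grip:** the opening holds steady at about 0.43 and the arm is nearly still.
- **Surroundings:** in the last picture the staples carton is still in the drawer. The calculator, mug, stamp, stapler, tape dispenser and punch look undisturbed.

**What disagreed or went wrong:**
- **Fingertip height:** the real fingertips were about 26 mm higher than the reported tool position. My first two grasps of the handle closed on nothing because of this. I found the offset by gently touching the bar and corrected for it.
- **Drawer position:** the wrist camera put the handle bar at about x = −472 mm in the cabinet's axes just after I let go. A rough reading from the scene camera at the end gave −456 to −463 mm. I put this down to the coarse reading, since nothing touched the drawer in between, but I did not re-measure it.
- **Stop contact:** the pull into the stop peaked at about 48 N at the wrist, below the 120 N limit.

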